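# Switch on the tube mixer over the bench shield

### The job

Take the bent rod from its rest, reach over the shield with it and draw the mixer's slide switch towards the shield until it is fully home, holding it firmly (about 10 N, never over 20) against its hidden stop for one second so that the mixer starts. Keep the hand on the near side of the shield and off the mixer, and do not press hard on the shield. Then lay the rod back in its rest as it was, leaving the switch home and the other bench things where they stand.

Things in the scene. Friction and masses are not known exactly. Their poses are not given: they have to be found in the camera images.
- rod_grip (a point): Centre of the bent rod's black handle, where to grasp it: 100 long (rod x) x 18 wide x 22 mm high, flat sides. An 8 mm steel shaft goes on along +x at mid-height; 200 mm ahead of this point it bends square down into a leg that ends 55 mm below this point. About 120 g. At the start it lies level in its rest, leg hanging down. x along the shaft to the bend, z up.
- rod_tip (a point): The rounded lower end of the rod's leg (8 mm thick): 200 mm ahead (x) of rod_grip and 55 mm below it. Axes as rod_grip.
- rest: Fixed rest, left or right of the shield. Base from x = -70 to 165 mm, 70 wide. Uprights 12 mm thick: at x = -40 a saddle, top 79 mm up, between cheeks 26 mm apart, under the handle's rear; at x = 140 a V notch 31 mm wide at its top, under the shaft. Origin on the bench under rod_grip's place; the rod lies along rest x with rod_grip 90 mm up.
- shield: Fixed clear upright shield between robot and mixer, 10 thick (x) x 200 wide x 130 mm high, grey top edge, 6 mm foot reaching 50 mm to the robot's side. Origin under the panel's middle, on the bench; x to the mixer. It bears 8 N at most. The hand must not be behind it (past its plane, within its width) lower than 190 mm over the bench.
- mixer: Fixed white tube mixer 130 (x) x 150 (y) x 85 mm high; origin under its centre, x away from the shield. On top: at y = -35 mm the slide switch, with free space before and behind it; on the +y half a tube block (y 6 to 66 mm) with tubes up to 115 mm high. Not to be touched by the hand.
- lever_mid (a point): Middle of the slide switch's black paddle: 8 thick (x) x 30 wide (y) x 36 mm high, 87 to 123 mm up, at mixer y = -35 mm. Drawn along mixer -x it slides 14 to 30 mm (unknown) with about 3.5 N of friction, up to a stop inside the housing, felt only, and stays where left. The mixer starts when the rod holds it at the stop with 7 N or more for half a second; over 20 N breaks it. Axes as the mixer's.
- tube_rack: Bystander: loose blue tube rack 150 x 75 mm, 66 mm high with tubes, origin under its centre. On the side of the shield where the rest is not.
- reagent: Bystander: loose white bottle, 54 mm diameter, 100 mm high, origin under its centre.
- tip_box: Bystander: loose green pipette tip box 85 x 120 x 60 mm, origin under its centre.
Things that resemble listed ones, but are neither listed nor needed, are in the scene too. Leave any red look-alike of the shield alone.

How it is judged (in metres and radians):
On the way, in this order (a step that is already met when the one before it is completed fails the run):
1. the rod's leg has been brought over the shield, 20 mm or more past its panel (x of rod_tip in the frame of shield above 0.02 m and y of rod_tip in the frame of shield between -0.1 and 0.1 m), for 0.1 s.
2. the switch is home (within 1.5 mm of its hidden stop) and the rod holds it there with 7 to 20 N for half a second (value of joint lever above 0.0285 m and contact force between rod and lever above 7 N), for 0.5 s.
At the end, for the whole second after the job is handed in: The switch is home (within 2.5 mm of its stop) and the rod lies at rest in both uprights of its rest: rod_grip within 12 mm along and 6 mm across of its place and 85 to 94 mm up, rod_tip at least 180 mm ahead of the rest's origin, within 10 mm across and 28 to 42 mm up (value of joint lever above 0.0275 m and x of rod_grip in the frame of rest between -0.012 and 0.012 m and y of rod_grip in the frame of rest between -0.006 and 0.006 m and z of rod_grip in the frame of rest between 0.085 and 0.094 m and x of rod_tip in the frame of rest above 0.18 m and y of rod_tip in the frame of rest between -0.01 and 0.01 m and z of rod_tip in the frame of rest between 0.028 and 0.042 m and linear speed of rod below 0.02 m/s); the robot touches nothing.
It fails at once if the mixer or its switch is loaded with more than 20 N by the rod (contact force between rod and mixer above 20 N or contact force between rod and lever above 20 N).
It fails at once if the hand or arm touches the mixer or its switch (contact force between any of the fingers, the arm and mixer above 0.5 N or contact force between any of the fingers, the arm and lever above 0.5 N).
It fails at once if the hand is behind the shield (past its plane, within its width) lower than 190 mm (x of the grasp point in the frame of shield above 0 m and y of the grasp point in the frame of shield between -0.1 and 0.1 m and z of the grasp point in the frame of shield below 0.19 m).
It fails at once if the shield is pressed with more than 8 N (contact force between anything else and shield above 8 N).
It fails at once if a bystander (tube rack, bottle or tip box) is moved by more than 15 mm (distance of any of tube_rack, reagent, tip_box from where it was at the start of the episode above 0.015 m).
It also fails if it takes over 54 s, if anything falls off the work surface, if the arm or the gripper's body presses on something with over 40 N, if the wrist force passes 120 N, or if a joint passes its speed limit or range.

### The arm

A 6-joint arm with a two-finger parallel gripper is mounted at the origin on the work surface. World frame = base frame: x ahead of the robot, y to its left, z up, the work surface at z = 0. Lengths are in mm, angles in rad, forces in N, time in s.
With the tool pointing down it reaches from about 300 to 775 mm from the base axis. Payload 14.6 kg.
Tool frame: the origin (TCP) lies at the very end of the fingers, on their centre line; the grasp point (between the pads) lies 19 mm behind it; z points along the fingers, y is the line along which they close (so a half turn about z gives the same grasp; the last joint's range is limited). The gripper opens to 94 mm and grips with 3 to 60 N. Pads are 16 mm wide; open, the fingers measure 119 mm over their backs; the gripper's body (75 mm by 177 mm) begins 78 mm behind the grasp point.
Start: joints at [-1.357, 0.3, 1.521, -0, 1.321, -0.067], TCP at [152.412, -528.45, 166.546] pointing down, gripper open.
Joint ranges: [-3.03, 3.03], [-0.79, 2.21], [0.23, 2.52], [-1.04, 4.18], [0, 3.07], [-2.55, 2.55]. Speed limits (rad/s): [2.22, 2.22, 2.57, 3.14, 3.14, 3.14].

### API

Orientations are given as [roll, pitch, yaw] about the fixed x, y, z axes, in that order (R = Rz(yaw) Ry(pitch) Rx(roll)).
In Python, from cell import manip, optics gives the robot as it stands.
- The arm moves only by the shell command python3 -m crank 'ROWS' [FORCE]. ROWS is JSON, a list of rows, each a list of 7 numbers: the opening in per cent of the stroke, from 0 (shut) to 100 (fully open), then the shift along the tool's x, y, z in mm, then the turn, a rotation vector about the tool's x, y, z in rad. A call has 1 to 10 rows; each row is the pose to reach, as a shift and turn from the pose commanded when the call began, along the tool's axes at that moment; what a row does not reach only later rows make up. A row lasts 1/10 s, in which the tool goes at most 50 mm and 8.59 degrees, less where a joint would pass 70% of its speed; a pose out of reach is approached as far as the arm can. A call with a gripper value outside its range is refused whole. The fingers move at their own pace and stop on an object; FORCE is the grip in N (left out, the last holds). Time passes only in rows, so rows that repeat a pose let the fingers close. It gives the time, the measured TCP pose, the force, the opening and the grip force at its end, in the units of the state.
- manip.read_state(): the state, without advancing time (a new reading comes with each control period).
- optics.camera(name): name is "side" or "top"; returns (picture, depth): 400x640x3 uint8, red, green, blue; 400x640 float32, mm along the optical axis (not along the pixel's ray), 0 where there is no reading.
- optics.calibration(name): a dict with "camera_matrix" (3x3 intrinsics, pixels), "k1" (the pictures are not rectified: a ray, as slopes to the right and down, at radius r is drawn at 1 + k1 r^2 times it, then the intrinsics apply), "R" (3x3) and "t" (3): a world point X has camera coordinates R X + t. Camera axes: x right, y down, z forward; pixel columns grow to the right and rows downward; lengths in mm; the calibration is good to about 2 mm. A picture is of the moment at which its call begins. calibration takes no time and is no camera call.
- manip.sign_off(): hands the job in; it is judged then, once.
The state is a dict: "clock": time; "joints": joint angles; "qd": joint speeds; "effort": joint torques, N m; "eef_pos": TCP position; "eef_rot": TCP orientation; "wrist_force": force on the tool from outside, world axes, zero at the start; "moment": the same for the moment, N m; "finger_gap": finger opening in mm; "finger_force": force on a finger pad.
Only numpy, scipy, OpenCV 4.12 (cv2) and the standard library are available. Lean on these libraries where they do the work, as an engineer would, in place of code of your own. Each camera call takes 0.05 s, during which the arm holds its last target. There are 200 camera calls.

## Working session

There is one attempt and no reset: what is moved stays moved. The work goes in short steps, Python scripts to look and compute and a shell command to move; the robot and the scene stay as the last step left them, time stands still between calls to the robot, and variables do not carry over. Pictures are saved under pics/ and viewed, at most 10 in all, crops included, and the job is handed in when it is done.

```bash
ls; mkdir -p pics
python3 - <<'E'
from cell import manip, optics
import cv2,numpy as np
for n in ("top","side"):
    p,d=optics.camera(n); cv2.imwrite(f"pics/{n}0.png",p[:,:,::-1]); np.savez(f"{n}0.npz",p=p,d=d)
    c=optics.calibration(n); print(n,{k:np.round(np.array(v),4).tolist() for k,v in c.items()}, (d>0).mean())
s=manip.read_state(); print({k:np.round(np.array(v),3).tolist() for k,v in s.items()})
E
```

```text
pics
top {'camera_matrix': [[411.3229, 0.0, 318.0459], [0.0, 411.3229, 203.5372], [0.0, 0.0, 1.0]], 'k1': 0.0009, 'R': [[-0.0011, -0.9999, -0.0122], [-0.9879, 0.003, -0.155], [0.155, 0.0119, -0.9878]], 't': [3.2192, 484.996, 1204.6899]} 0.99596875
side {'camera_matrix': [[366.7923, 0.0, 320.5974], [0.0, 366.7923, 196.3058], [0.0, 0.0, 1.0]], 'k1': 0.0259, 'R': [[0.9834, -0.1799, 0.0236], [-0.0632, -0.4619, -0.8847], [0.17, 0.8685, -0.4656]], 't': [-466.1145, 121.1533, 820.3329]} 0.9958671875
{'clock': 0.1, 'joints': [-1.357, 0.3, 1.522, 0.0, 1.321, -0.067], 'qd': [-0.001, -0.001, -0.002, 0.001, -0.0, 0.001], 'effort': [0.001, -53.264, -35.329, 0.071, 0.023, -0.0], 'eef_pos': [152.363, -528.176, 166.048], 'eef_rot': [-3.141, -0.0, 0.281], 'wrist_force': [0.6, -1.006, 0.175], 'moment': [-0.04, 0.035, -0.03], 'finger_force': 0.0, 'finger_gap': 94.042}
```

View pics/top0.png

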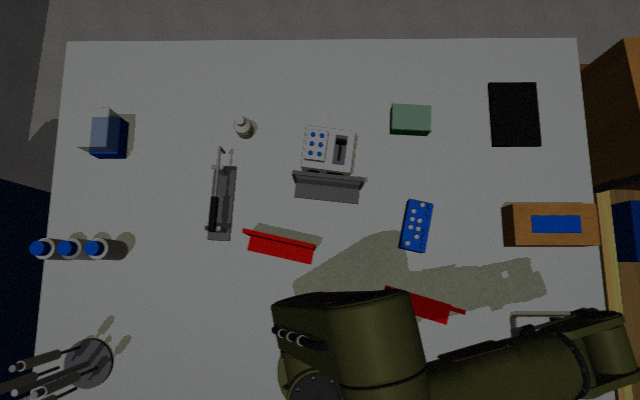

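View pics/side0.png

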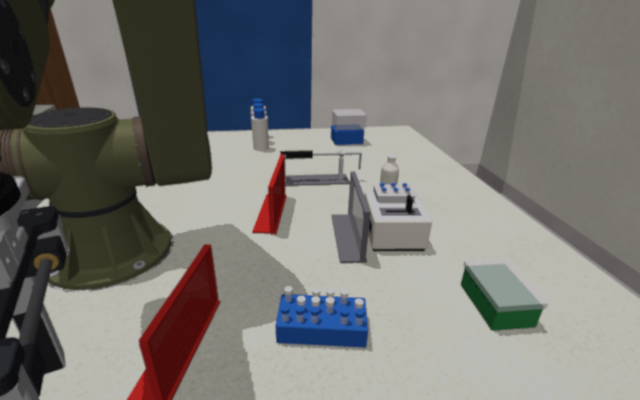

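The top view shows the rest and rod at left, with the black handle at (213,214) and the bend near (221,149). The shield is at (328,178), the mixer at (330,148) with the paddle near (340,150), the bottle at (244,127), the tip box at (410,119) and the rack at (416,226). The red panels are look-alikes. The side view agrees, with the paddle at (410,203).

```bash
cat > h.py <<'E'
from cell import manip, optics
import cv2,numpy as np
C={n:{k:np.array(v,float) for k,v in optics.calibration(n).items()} for n in("top","side")}
def rays(n,uv):
    c=C[n];K=c["camera_matrix"];m=np.atleast_2d(np.array(uv,float))
    r=cv2.undistortPoints(m[:,None],K,np.array([c["k1"],0,0,0]))[:,0]
    return np.c_[r,np.ones(len(r))]
def deproj(n,uv,d): c=C[n];return (rays(n,uv)*np.reshape(d,(-1,1))-c["t"])@c["R"]
def onplane(n,uv,z):
    c=C[n];o=-c["R"].T@c["t"];w=rays(n,uv)@c["R"];return o+w*((z-o[2])/w[:,2])[:,None]
def cloud(n,p,d):
    v,u=np.mgrid[0:400,0:640];uv=np.c_[u.ravel(),v.ravel()]
    return deproj(n,uv,d.ravel()).reshape(400,640,3)
def ln(P):
    x=cv2.fitLine(P[:,:2].astype(np.float32),cv2.DIST_HUBER,0,.01,.01).ravel();a=np.degrees(np.arctan2(x[1],x[0]));return x[2:],a
E
python3 - <<'E'
from h import *
for n,B in (("top",dict(rod=(195,140,240,245),mix=(285,115,375,205))),("side",dict(rod=(275,145,365,190),mix=(330,150,430,262)))):
    f=np.load(n+"0.npz");p,d=f["p"].astype(int),f["d"];W=cloud(n,p,d);g=p.max(2)
    def sel(b,m): 
        M=np.zeros(g.shape,bool);M[b[1]:b[3],b[0]:b[2]]=1;return M&m&(d>0)
    M=sel(B["rod"],(g<45)&(W[...,2]>75)&(W[...,2]<115));P=W[M]
    print(n,"handle",len(P),P.mean(0).round(1),P.min(0).round(),P.max(0).round(),ln(P))
    M=sel(B["rod"],(W[...,2]>78)&(W[...,2]<115)&(g>=45));P=W[M];print("shaft",len(P),np.median(P,0).round(1),P.min(0).round(),P.max(0).round(),ln(P))
    M=sel(B["mix"],(W[...,2]>80)&(W[...,2]<90)&(g>110));P=W[M];r=cv2.minAreaRect(P[:,:2].astype(np.float32));print("mixtop",len(P),np.median(P[:,2]),r)
    M=sel(B["mix"],(W[...,2]>98)&(W[...,2]<130)&(g<50));P=W[M];print("paddle",len(P),P.mean(0).round(1),P.min(0).round(),P.max(0).round())
    M=sel(B["mix"],(W[...,2]>118)&(W[...,2]<140)&(g>50)&(g<140)&(np.ptp(p,axis=2)<20));P=W[M];print("shieldtop",len(P),P.mean(0).round(1),P.min(0).round(),P.max(0).round(),ln(P))
    im=cv2.resize(p[100:260,190:390].astype(np.uint8) if n=="top" else p[140:270,260:460].astype(np.uint8),None,fx=4,fy=4,interpolation=cv2.INTER_CUBIC)
    cv2.imwrite(f"pics/{n}z.png",np.clip(im[:600,:800,::-1]*1.5,0,255).astype(np.uint8))
E
```

```text
top handle 290 [448.3 302.9  97.2] [397. 289.  79.] [645. 324. 107.] (array([453.84155, 302.04886], dtype=float32), np.float32(-3.988102))
shaft 209 [577.6 296.5  91.8] [400. 279.  78.] [651. 332. 103.] (array([570.5987 , 296.30847], dtype=float32), np.float32(-2.43291))
mixtop 850 83.93611424993793 ((644.279541015625, -27.84217071533203), (146.03436279296875, 127.58783721923828), 81.56966400146484)
paddle 143 [592.  -38.4 118.4] [ 534. -127.   98.] [664.  73. 130.]
shieldtop 278 [551.1 -28.6 128.8] [ 534. -129.  121.] [568.  75. 135.] (array([550.94696 , -29.113806], dtype=float32), np.float32(83.63331))
side handle 148 [455.7 297.   93.5] [409. 291.  83.] [496. 304. 102.] (array([456.79666, 296.8901 ], dtype=float32), np.float32(-4.61292))
shaft 417 [495.8 292.3  92.7] [370.   9.  78.] [654. 315. 115.] (array([464.73843, 209.92145], dtype=float32), np.float32(45.422768))
mixtop 1140 84.35482779548856 ((630.56396484375, 102.33883666992188), (409.1260070800781, 191.81114196777344), 83.58727264404297)
paddle 63 [656.2 -74.  112.4] [ 549. -128.   99.] [662. -59. 123.]
shieldtop 307 [554.6 -47.9 127.6] [ 537. -131.  118.] [665.  74. 132.] (array([550.2557 , -47.38867], dtype=float32), np.float32(83.74361))
```

View pics/topz.png

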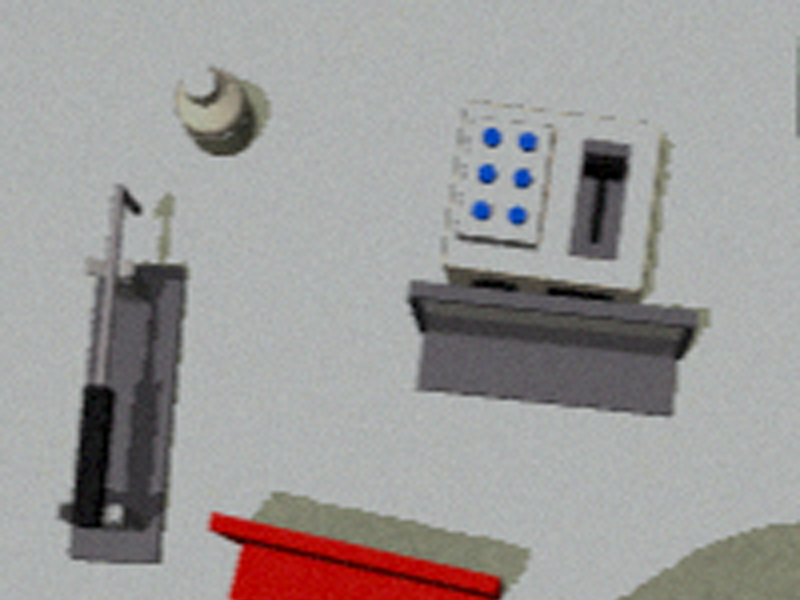

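The zoom shows the handle with front edge (86..114,386) and rear edge (76..100,526). The bend is at (121,188), and the paddle's top edge runs from (585,153) to (628,157) with its slot drawn towards the shield. The shield's top edge runs from (412,285) to (697,313).

Run:
```python
from h import *
Z=lambda a:[(190+(x-1.5)/4,100+(y-1.5)/4) for x,y in a]
print("handle F L/R, rear L/R z101",onplane("top",Z([(86,385),(114,388),(76,525),(100,527)]),101).round(1).tolist())
print("bend z90",onplane("top",Z([(121,190)]),90).round(1).tolist())
print("paddle top far edge L/R z123",onplane("top",Z([(585,152),(629,156)]),123).round(1).tolist())
print("paddle near base L/R z87",onplane("top",Z([(583,175),(624,181)]),87).round(1).tolist())
print("mixer top corners z85",onplane("top",Z([(662,122),(643,290),(445,268)]),85).round(1).tolist())
print("shield top edge near/far ends z130",onplane("top",Z([(412,285),(697,313),(412,297),(695,326)]),130).round(1).tolist())
print("rest base corners z~0-10",onplane("top",Z([(70,558),(160,562),(186,267)]),8).round(1).tolist())
print("bottle",onplane("top",Z([(215,85)]),100).round(1).tolist())
f=np.load("side0.npz");p,d=f["p"].astype(int),f["d"];W=cloud("side",p,d);g=p.max(2)
M=np.zeros(g.shape,bool);M[190:215,400:418]=1;M&=(g<60);P=W[M];print("paddle side",len(P),np.median(P,0).round(1),np.percentile(P,[5,95],axis=0).round(1).tolist())
ys,xs=np.where(M);print(xs.min(),xs.max(),ys.min(),ys.max())
M=np.zeros(g.shape,bool);M[145:162,276:316]=1;M&=(g<60);ys,xs=np.where(M);print("h px",xs.min(),xs.max(),ys.min(),ys.max(),xs.mean(),ys.mean())
print(onplane("side",[(xs.mean(),ys.mean())],95))
```

```text
handle F L/R, rear L/R z101 [[498.4, 309.7, 101.0], [496.1, 289.4, 101.0], [397.3, 312.9, 101.0], [395.8, 295.7, 101.0]]
bend z90 [[647.0, 292.5, 90.0]]
paddle top far edge L/R z123 [[663.8, -50.4, 123.0], [660.6, -82.0, 123.0]]
paddle near base L/R z87 [[657.8, -50.0, 87.0], [653.0, -80.3, 87.0]]
mixer top corners z85 [[699.1, -109.3, 85.0], [570.7, -93.4, 85.0], [587.9, 52.2, 85.0]]
shield top edge near/far ends z130 [[564.4, 73.0, 130.0], [543.3, -128.1, 130.0], [555.7, 72.9, 130.0], [534.0, -126.5, 130.0]]
rest base corners z~0-10 [[380.4, 342.5, 8.0], [377.2, 273.3, 8.0], [608.8, 260.2, 8.0]]
bottle [[724.2, 222.9, 100.0]]
paddle side 107 [657.6 -74.7 104.5] [[654.7, -80.5, 86.0], [665.2, -60.4, 122.4]]
400 413 196 213
h px 281 311 152 157 297.69325153374234 154.38650306748465
[[454.81612764 291.86348214  95.        ]]
```

View pics/sidez.png

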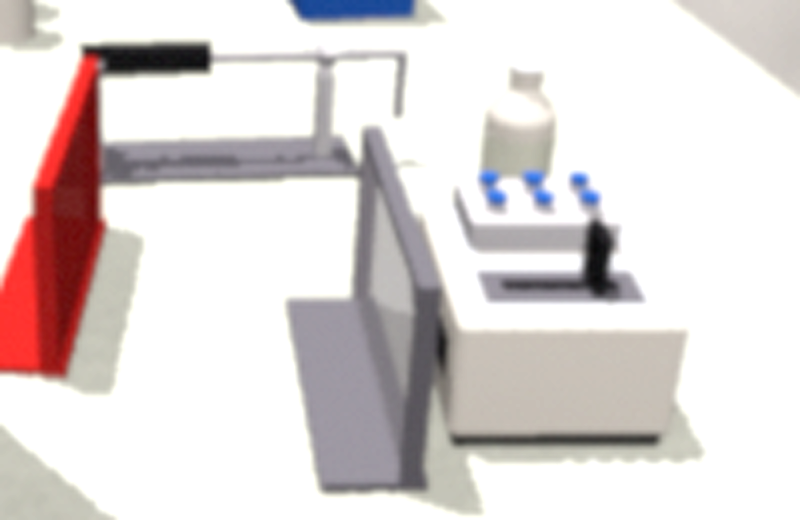

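Estimates so far:
- **Rod grip:** (447,302,90), yaw -2.7°.
- **Paddle:** (658,-66).
- **Shield:** (549,-27), yaw -6.1°.
- **Mixer:** yaw about -6.6°.

The handle spans 100.7 mm, the shield 201 mm and mixer side 129 mm, all matching the given sizes. Next I compute the approach.

```bash
cat > go.py <<'E'
# usage: go.py x y z yawdeg [pitch?]: TCP targets -> tool-frame shift, turn
import sys,numpy as np
from scipy.spatial.transform import Rotation as R
from cell import manip
s=manip.read_state();R0=R.from_euler("xyz",s["eef_rot"])
print("t",round(s["clock"],2),"pos",np.round(s["eef_pos"],1),"rot",np.round(s["eef_rot"],4),"j",np.round(s["joints"],2),"F",np.round(s["wrist_force"],2),"gap",round(s["finger_gap"],1))
for a in sys.argv[1:]:
    x,y,z,w=map(float,a.split(","))
    R1=R.from_euler("xyz",[np.pi,0,np.radians(w)])
    print(a,"shift",R0.inv().apply(np.array([x,y,z])-s["eef_pos"]).round(1),"turn",(R0.inv()*R1).as_rotvec().round(4))
E
python3 go.py 480,-150,260,0 470,150,260,-2.7 447,302,180,-2.7
```

```text
t 0.1 pos [ 152.4 -528.2  166. ] rot [-3.1405e+00 -1.0000e-04  2.8080e-01] j [-1.36  0.3   1.52  0.    1.32 -0.07] F [ 0.6  -1.01  0.18] gap 94.0
480,-150,260,0 shift [ 419.6 -272.7  -93.6] turn [-1.000e-03  1.000e-04  2.808e-01]
470,150,260,-2.7 shift [ 493.2 -563.7  -93.3] turn [-1.000e-03  1.000e-04  3.279e-01]
447,302,180,-2.7 shift [ 513.2 -716.   -13.2] turn [-1.000e-03  1.000e-04  3.279e-01]
```

```bash
python3 -m crank '[[100,0,0,-50,0,0,0],[100,40,-27,-93,0,0,0.05],[100,80,-54,-93,0,0,0.1],[100,120,-80,-93,0,0,0.2],[100,160,-105,-93,0,0,0.28],[100,200,-132,-93,0,0,0.28],[100,240,-158,-93,0,0,0.28],[100,280,-185,-93,0,0,0.28],[100,320,-210,-93,0,0,0.28],[100,360,-240,-93,0,0,0.328]]' 60; python3 -m crank '[[100,45,-15,0,0,0,0],[100,75,-50,0,0,0,0],[100,75,-100,0,0,0,0],[100,75,-150,0,0,0,0],[100,75,-200,0,0,0,0],[100,75,-250,0,0,0,0],[100,75,-300,0,0,0,0],[100,75,-350,0,0,0,0],[100,75,-400,0,0,0,0],[100,75,-400,0,0,0,0]]'; python3 go.py 447,302,150,-2.7
```

```text
clock: 1.1
eef_pos: [432.7, -196.4, 259.4]
eef_rot: [-3.142, 0.0, -0.048]
wrist_force: [-0.4, -0.9, 0.1]
finger_gap: 93.9
finger_force: 0.0
clock: 2.1
eef_pos: [524.7, 202.7, 258.6]
eef_rot: [-3.141, 0.002, -0.042]
wrist_force: [0.1, -1.4, -0.7]
finger_gap: 93.8
finger_force: 0.0
t 2.1 pos [524.7 202.7 258.6] rot [-3.1413e+00  1.5000e-03 -4.2100e-02] j [0.3  0.28 1.34 0.   1.53 1.92] F [ 0.05 -1.39 -0.72] gap 93.8
447,302,150,-2.7 shift [-81.7 -95.9 108.8] turn [-0.0003  0.0015  0.0051]
```

```bash
python3 -m crank '[[100,-40,-48,0,0,0,0],[100,-82,-96,20,0,0,0],[100,-82,-96,60,0,0,0],[100,-82,-96,100,0,0,0],[100,-82,-96,110,0,0,0],[100,-82,-96,110,0,0,0],[100,-82,-96,110,0,0,0]]'; python3 go.py 447,302,71,-2.7
python3 - <<'E'
from h import *
p,d=optics.camera("top");cv2.imwrite("pics/top1.png",cv2.resize(p[100:250,180:380],None,fx=4,fy=4)[:,:,::-1])
p,d=optics.camera("side");cv2.imwrite("pics/side1.png",cv2.resize(p[60:210,240:440],None,fx=4,fy=4)[:,:,::-1])
E
```

```text
clock: 2.8
eef_pos: [449.5, 297.5, 151.6]
eef_rot: [-3.14, -0.002, -0.048]
wrist_force: [0.8, 0.0, -0.3]
finger_gap: 93.9
finger_force: 0.0
t 2.8 pos [449.5 297.5 151.6] rot [-3.1404e+00 -2.1000e-03 -4.8300e-02] j [ 0.52  0.29  1.57 -0.    1.28  2.14] F [ 0.84  0.02 -0.35] gap 93.9
447,302,71,-2.7 shift [-2.9 -4.3 80.6] turn [-0.0012 -0.0021 -0.0012]
```

View pics/side1.png

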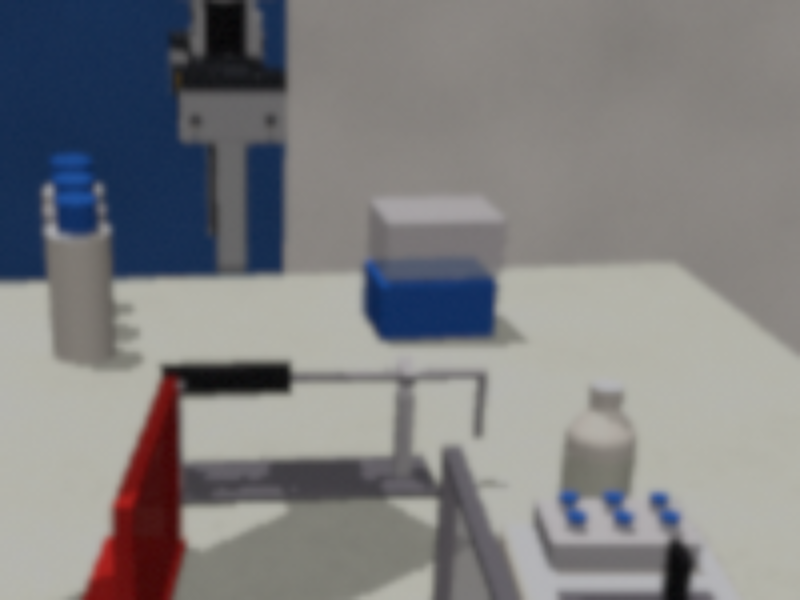

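The side view shows the open fingers at (230,270), above the handle's centre (227,377), and nothing in the way. I'll descend and grip.

```bash
python3 -m crank '[[100,-3,-4,20,0,0,0],[100,-3,-4,50,0,0,0],[100,-3,-4,70,0,0,0],[100,-3,-4,80,0,0,0],[100,-3,-4,80,0,0,0],[100,-3,-4,80,0,0,0]]'; python3 go.py 447,302,71,-2.7
```

```text
clock: 3.5
eef_pos: [446.2, 302.1, 70.9]
eef_rot: [-3.141, -0.002, -0.047]
wrist_force: [-0.7, -0.3, 0.2]
finger_gap: 94.0
finger_force: 0.0
t 3.5 pos [446.2 302.1  70.9] rot [-3.1406e+00 -1.6000e-03 -4.7400e-02] j [ 0.53  0.37  1.66 -0.    1.11  2.15] F [-0.72 -0.34  0.2 ] gap 94.0
447,302,71,-2.7 shift [ 0.8  0.1 -0.1] turn [-0.001  -0.0016 -0.0003]
```

```bash
python3 -m crank '[[25,0,0,0,0,0,0],[25,0,0,0,0,0,0],[25,0,0,0,0,0,0],[25,0,0,0,0,0,0],[25,0,0,0,0,0,0],[25,0,0,0,0,0,0]]' 5;python3 -m crank '[[0,0,0,0,0,0,0],[0,0,0,0,0,0,0],[0,0,0,0,0,0,0],[0,0,0,0,0,0,0],[0,0,0,0,0,0,0]]' 5; python3 go.py
```

```text
clock: 4.1
eef_pos: [445.4, 301.8, 69.6]
eef_rot: [-3.142, -0.0, -0.047]
wrist_force: [-0.6, 0.5, -0.3]
finger_gap: 48.8
finger_force: 0.0
clock: 4.6
eef_pos: [445.4, 301.8, 69.5]
eef_rot: [3.142, -0.0, -0.047]
wrist_force: [0.2, -0.0, 0.0]
finger_gap: 9.5
finger_force: 0.0
t 4.6 pos [445.4 301.8  69.5] rot [ 3.1416 -0.     -0.0472] j [ 0.53  0.37  1.66 -0.    1.11  2.15] F [ 0.2  -0.04  0.02] gap 9.5
```

The gap is 9.5 mm with no force, so the fingers missed the handle. I'll look again.

Run:
```python
from h import *
p,d=optics.camera("top");np.savez("top2.npz",p=p,d=d);a=cv2.resize(p[120:250,170:270],None,fx=4,fy=4,interpolation=cv2.INTER_CUBIC)
p,d=optics.camera("side");np.savez("side2.npz",p=p,d=d);b=cv2.resize(p[100:230,260:360],None,fx=4,fy=4,interpolation=cv2.INTER_CUBIC)
cv2.imwrite("pics/both2.png",np.hstack([a,b])[:,:,::-1])
```

```text
(no output)
```

View pics/both2.png

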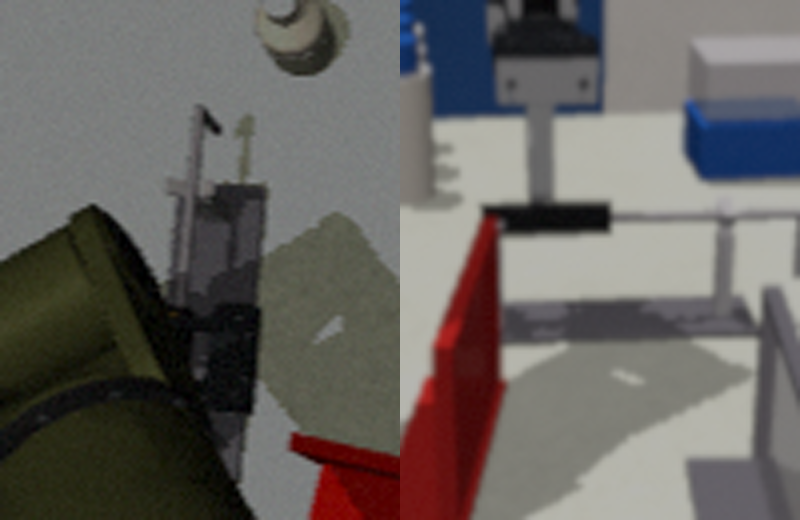

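Run:
```python
from h import *
f=np.load("side2.npz");p,d=f["p"],f["d"];W=cloud("side",p,d)
for u in (293,295,297,300,305):
  print(u,[(v,W[v,u].round(0).tolist(),int(p[v,u].max())) for v in (130,140,146,149,151,152,154,156,158,160,164)])
f=np.load("side0.npz");p,d=f["p"],f["d"];W=cloud("side",p,d)
for u in (290,300): print(u,[(v,W[v,u].round(0).tolist(),int(p[v,u].max())) for v in range(148,162)])
f=np.load("top0.npz");p,d=f["p"],f["d"];W=cloud("top",p,d)
for v in (200,215,225): print(v,[(u,W[v,u].round(0).tolist(),int(p[v,u].max())) for u in range(204,222)])
```

```text
293 [(130, [441.0, 285.0, 173.0], 104), (140, [441.0, 289.0, 142.0], 102), (146, [441.0, 289.0, 123.0], 103), (149, [441.0, 293.0, 112.0], 79), (151, [443.0, 308.0, 100.0], 32), (152, [441.0, 295.0, 102.0], 20), (154, [441.0, 296.0, 95.0], 13), (156, [441.0, 296.0, 89.0], 17), (158, [441.0, 296.0, 82.0], 84), (160, [461.0, 483.0, -1.0], 174), (164, [457.0, 448.0, -1.0], 181)]
295 [(130, [447.0, 285.0, 173.0], 103), (140, [447.0, 287.0, 142.0], 103), (146, [446.0, 282.0, 126.0], 103), (149, [447.0, 290.0, 113.0], 76), (151, [448.0, 306.0, 101.0], 33), (152, [448.0, 300.0, 100.0], 18), (154, [447.0, 298.0, 94.0], 12), (156, [448.0, 301.0, 87.0], 15), (158, [447.0, 298.0, 81.0], 100), (160, [469.0, 482.0, -1.0], 176), (164, [464.0, 442.0, 1.0], 181)]
297 [(130, [452.0, 285.0, 173.0], 113), (140, [452.0, 287.0, 142.0], 111), (146, [452.0, 287.0, 123.0], 111), (149, [453.0, 291.0, 113.0], 92), (151, [455.0, 306.0, 100.0], 44), (152, [454.0, 301.0, 99.0], 18), (154, [453.0, 297.0, 94.0], 15), (156, [453.0, 296.0, 88.0], 13), (158, [454.0, 302.0, 79.0], 99), (160, [476.0, 481.0, -1.0], 176)
[... 2828 characters left out ...]
], 63), (219, [455.0, 309.0, 8.0], 66), (220, [455.0, 306.0, 5.0], 68), (221, [455.0, 303.0, 6.0], 55)]
225 [(204, [415.0, 329.0, 93.0], 110), (205, [415.0, 326.0, 94.0], 103), (206, [425.0, 350.0, -2.0], 98), (207, [425.0, 348.0, -3.0], 82), (208, [425.0, 344.0, -0.0], 44), (209, [414.0, 313.0, 100.0], 13), (210, [414.0, 310.0, 99.0], 18), (211, [414.0, 307.0, 100.0], 19), (212, [414.0, 304.0, 100.0], 15), (213, [414.0, 302.0, 99.0], 8), (214, [414.0, 299.0, 99.0], 10), (215, [415.0, 297.0, 93.0], 4), (216, [416.0, 298.0, 82.0], 26), (217, [424.0, 314.0, 6.0], 36), (218, [424.0, 310.0, 9.0], 39), (219, [424.0, 308.0, 7.0], 36), (220, [424.0, 305.0, 7.0], 36), (221, [424.0, 301.0, 8.0], 41)]
```

The fingers' y is right, but depth shows their ends at z≈108 while the state reports 69.5. The x and y agree, so they closed just above the handle. I'll open, raise and measure the real finger end before descending again.

```bash
python3 -m crank '[[100,0,0,-30,0,0,0],[100,0,0,-50,0,0,0],[100,0,0,-50,0,0,0],[100,0,0,-50,0,0,0],[100,0,0,-50,0,0,0],[100,0,0,-50,0,0,0],[100,0,0,-50,0,0,0],[100,0,0,-50,0,0,0],[100,0,0,-50,0,0,0],[100,0,0,-50,0,0,0]]'
python3 - <<'E'
from h import *
p,d=optics.camera("side");W=cloud("side",p,d);np.savez("side3.npz",p=p,d=d)
s=manip.read_state();print(s["eef_pos"],s["finger_gap"])
M=(W[...,0]>400)&(W[...,0]<500)&(W[...,1]>200)&(W[...,1]<400)&(W[...,2]>60)
for z in range(64,330,8):
    m=M&(abs(W[...,2]-z)<4);P=W[m]
    if len(P): print(z,len(P),np.percentile(P[:,0],[5,95]).round(),np.percentile(P[:,1],[5,50,95]).round(),p[m].mean(0).round())
cv2.imwrite("pics/s3.png",cv2.resize(p[70:190,230:370],None,fx=5,fy=5,interpolation=cv2.INTER_CUBIC)[:,:,::-1])
E
```

```text
clock: 5.7
eef_pos: [445.4, 301.8, 119.5]
eef_rot: [3.142, 0.0, -0.047]
wrist_force: [0.1, 0.1, 0.7]
finger_gap: 78.6
finger_force: 0.0
[445.40701406 301.80865588 119.50703013] 82.97743271580295
64 5 [405. 416.] [205. 207. 291.] [102.  79.  78.]
72 4 [406. 415.] [217. 285. 286.] [124. 113. 110.]
80 40 [405. 493.] [207. 297. 299.] [95. 93. 88.]
88 79 [416. 496.] [286. 296. 300.] [31. 29. 29.]
96 93 [406. 496.] [292. 298. 310.] [32. 28. 28.]
104 51 [406. 497.] [292. 303. 312.] [62. 61. 58.]
112 3 [406. 406.] [202. 205. 209.] [100.  75.  73.]
120 3 [406. 406.] [206. 209. 210.] [91. 53. 53.]
128 5 [401. 406.] [206. 209. 210.] [97. 39. 39.]
160 16 [440. 452.] [252. 257. 342.] [118. 118. 114.]
168 20 [437. 454.] [248. 251. 340.] [95. 95. 95.]
176 25 [437. 453.] [247. 249. 341.] [103. 103. 102.]
184 24 [437. 453.] [246. 250. 341.] [101. 101. 101.]
192 19 [437. 454.] [247. 250. 341.] [92. 92. 95.]
200 24 [437. 453.] [246. 249. 339.] [89. 90. 93.]
208 26 [435. 453.] [246. 250. 342.] [84. 85. 89.]
216 29 [436. 454.] [247. 250. 347.] [84. 86. 90.]
224 25 [436. 454.] [246. 249. 323.] [90. 91. 94.]
232 24 [435. 454.] [247. 250. 254.] [92. 92. 95.]
240 24 [435. 454.] [247. 250. 254.] [92. 93. 95.]
248 8 [436. 453.] [249. 250. 254.] [93. 93. 95.]
256 50 [413. 473.] [218. 220. 224.] [89. 90. 95.]
264 85 [411. 474.] [217. 220. 324.] [93. 93. 96.]
272 86 [412. 474.] [217. 220. 318.] [92. 91. 94.]
280 102 [414. 473.] [211. 217. 375.] [91. 91. 93.]
288 100 [413. 473.] [211. 214. 362.] [64. 64. 66.]
296 209 [415. 472.] [210. 233. 366.] [29. 31. 35.]
304 60 [426. 467.] [281. 287. 294.] [51. 50. 51.]
312 54 [427. 468.] [282. 289. 302.] [47. 46. 48.]
320 53 [428. 468.] [282. 289. 297.] [46. 45. 48.]
328 49 [428. 466.] [284. 290. 296.] [47. 46. 48.]
```

View pics/s3.png

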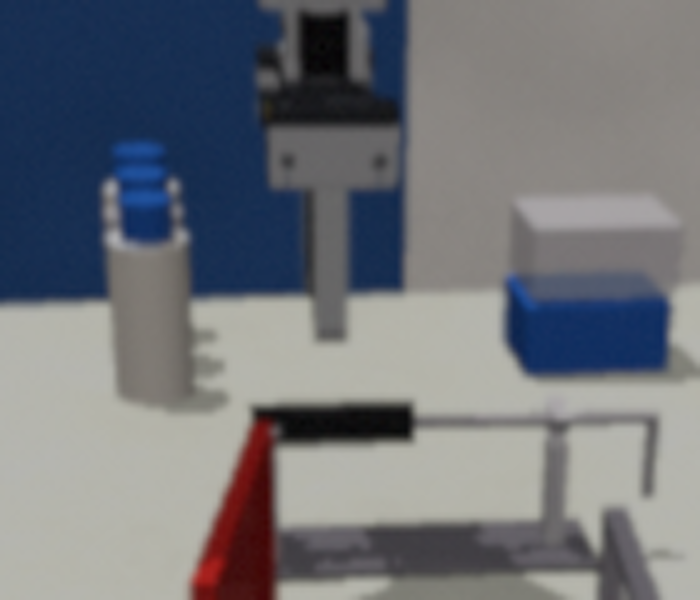

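The view shows the open fingers ending at (330,340), above the handle (330,422). Depth puts their ends at z≈157 while the state says 119.5, so the reported z is about 37 mm low, consistently across both looks. I'll plan with true z = reported + 37 and watch the force on the way down.

```bash
python3 -m crank '[[100,1,0,30,0,0,0],[100,1,0,60,0,0,0],[100,1,0,75,0,0,0],[100,1,0,84,0,0,0],[100,1,0,84,0,0,0],[100,1,0,84,0,0,0]]'; python3 go.py; python3 -m crank '[[23,0,0,0,0,0,0],[23,0,0,0,0,0,0],[23,0,0,0,0,0,0],[23,0,0,0,0,0,0],[23,0,0,0,0,0,0],[23,0,0,0,0,0,0],[23,0,0,0,0,0,0],[23,0,0,0,0,0,0],[23,0,0,0,0,0,0],[23,0,0,0,0,0,0]]' 5;python3 -m crank '[[0,0,0,0,0,0,0],[0,0,0,0,0,0,0],[0,0,0,0,0,0,0],[0,0,0,0,0,0,0],[0,0,0,0,0,0,0]]' 5; python3 go.py
```

```text
clock: 6.35
eef_pos: [446.8, 302.0, 36.3]
eef_rot: [-3.141, -0.001, -0.047]
wrist_force: [-0.3, -0.1, -0.3]
finger_gap: 94.3
finger_force: 0.0
t 6.35 pos [446.8 302.   36.3] rot [-3.1411e+00 -8.0000e-04 -4.7200e-02] j [0.53 0.42 1.68 0.   1.04 2.14] F [-0.3  -0.07 -0.34] gap 94.3
clock: 7.35
eef_pos: [446.4, 301.9, 35.6]
eef_rot: [-3.141, 0.0, -0.047]
wrist_force: [-1.3, 0.7, 0.4]
finger_gap: 22.3
finger_force: 0.5
clock: 7.85
eef_pos: [446.5, 303.2, 35.9]
eef_rot: [-3.139, -0.001, -0.047]
wrist_force: [-1.6, 9.7, 0.1]
finger_gap: 18.1
finger_force: 5.0
t 7.85 pos [446.5 303.2  35.9] rot [-3.1391e+00 -8.0000e-04 -4.7000e-02] j [0.53 0.42 1.68 0.   1.03 2.14] F [-1.62  9.73  0.13] gap 18.1
```

The grip is on the handle at 18.1 mm. A 9.7 N side load means the rod sits slightly further +y, so I'll relieve it and then grip firmly.

```bash
python3 -m crank '[[0,0,-1.5,0,0,0,0],[0,0,-1.5,0,0,0,0],[0,0,-1.5,0,0,0,0]]' 5; python3 -m crank '[[0,0,0,0,0,0,0],[0,0,0,0,0,0,0],[0,0,0,0,0,0,0],[0,0,0,0,0,0,0]]' 60; python3 go.py
```

```text
clock: 8.15
eef_pos: [446.5, 303.5, 35.7]
eef_rot: [-3.141, -0.0, -0.047]
wrist_force: [-0.1, 3.9, 1.9]
finger_gap: 18.1
finger_force: 5.0
clock: 8.55
eef_pos: [446.5, 303.5, 35.7]
eef_rot: [-3.141, -0.0, -0.047]
wrist_force: [-1.3, 5.0, 2.2]
finger_gap: 17.9
finger_force: 60.0
t 8.55 pos [446.5 303.5  35.7] rot [-3.1412e+00 -2.0000e-04 -4.7100e-02] j [0.53 0.42 1.68 0.   1.04 2.15] F [-1.31  5.02  2.22] gap 17.9
```

```bash
python3 -m crank '[[0,0,-0.5,-3,0,0,0],[0,0,-0.5,-8,0,0,0],[0,0,-0.5,-20,0,0,0],[0,0,-0.5,-45,0,0,0],[0,0,-0.5,-80,0,0,0],[0,0,-0.5,-115,0,0,0],[0,0,-0.5,-140,0,0,0],[0,0,-0.5,-150,0,0,0],[0,0,-0.5,-150,0,0,0]]' 60; python3 go.py 481,-46,186,-6.5
```

```text
clock: 9.45
eef_pos: [446.8, 303.8, 186.7]
eef_rot: [-3.141, -0.002, -0.047]
wrist_force: [0.4, -0.0, -2.2]
finger_gap: 17.6
finger_force: 60.0
t 9.45 pos [446.8 303.8 186.7] rot [-3.1406e+00 -1.7000e-03 -4.7400e-02] j [ 0.53  0.26  1.52 -0.    1.36  2.15] F [ 0.38 -0.03 -2.19] gap 17.6
481,-46,186,-6.5 shift [ 50.7 347.8   0.4] turn [-0.0011 -0.0017  0.066 ]
```

```bash
python3 -m crank '[[0,3,20,0,0,0,0.005],[0,8,55,0,0,0,0.01],[0,13,95,0,0,0,0.02],[0,20,135,0,0,0,0.03],[0,26,175,0,0,0,0.04],[0,32,215,0,0,0,0.045],[0,38,255,0,0,0,0.05],[0,43,295,0,0,0,0.06],[0,48,330,0,0,0,0.066],[0,51,348,0,0,0,0.066]]'; python3 -m crank '[[0,0,0,0,0,0,0],[0,0,0,0,0,0,0],[0,0,0,0,0,0,0]]'; python3 go.py 481,-46,186,-6.5;  python3 - <<'E'
from h import *
p,d=optics.camera("top");np.savez("top4.npz",p=p,d=d);a=cv2.resize(p[100:220,280:380],None,fx=4,fy=4,interpolation=cv2.INTER_CUBIC)
p,d=optics.camera("side");np.savez("side4.npz",p=p,d=d);b=cv2.resize(p[130:250,340:440],None,fx=4,fy=4,interpolation=cv2.INTER_CUBIC)
cv2.imwrite("pics/both4.png",np.hstack([a,b])[:,:,::-1])
E
```

```text
clock: 10.45
eef_pos: [480.2, -48.6, 183.9]
eef_rot: [3.141, 0.003, -0.115]
wrist_force: [0.9, -0.7, -1.4]
finger_gap: 17.7
finger_force: 60.0
clock: 10.75
eef_pos: [480.7, -45.3, 185.0]
eef_rot: [-3.141, 0.001, -0.112]
wrist_force: [0.0, 0.3, -1.7]
finger_gap: 17.0
finger_force: 60.0
t 10.75 pos [480.7 -45.3 185. ] rot [-3.1414e+00  1.1000e-03 -1.1230e-01] j [-0.17  0.14  1.68  0.    1.33  1.51] F [ 0.05  0.26 -1.73] gap 17.0
481,-46,186,-6.5 shift [ 0.3  0.6 -1. ] turn [-0.0002  0.0011  0.0011]
```

View pics/both4.png

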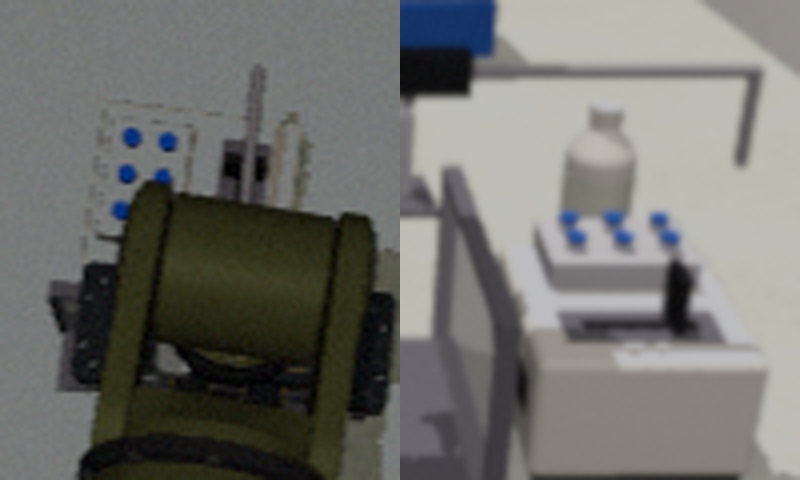

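The top crop shows the bend at (258,68), beyond the paddle (245,165). The side crop shows the bend at (757,70) and the leg's end at (741,165). I'll triangulate the bend and compare it with the paddle.

Run:
```python
from h import *
def tri(ut,us):
    A=[];b=[]
    o=[];w=[]
    for n,u in(("top",ut),("side",us)):
        c=C[n];o.append(-c["R"].T@c["t"]);x=(rays(n,[u])@c["R"])[0];w.append(x/np.linalg.norm(x))
    k=np.linalg.lstsq(np.c_[w[0],-w[1]],o[1]-o[0],rcond=None)[0]
    a,b=o[0]+k[0]*w[0],o[1]+k[1]*w[1];return (a+b)/2,np.linalg.norm(a-b)
print("bend",tri((344.1,116.9),(428.9,147.5)))
for z in (235,239,243): print("top",onplane("top",[(344.1,116.9)],z).round(1))
# paddle top centre: top crop earlier zoom (607,154) ; side zoom (597,225): u=260+..,v=140+..
print("paddle top",tri((190+605.5/4,100+153/4),(260+597/4,140+222/4)))
f=np.load("side4.npz");p,d=f["p"].astype(int),f["d"];W=cloud("side",p,d);g=p.max(2)
M=np.zeros(g.shape,bool);M[150:172,421:432]=1;M&=(g<130)&(W[...,1]<-40)&(W[...,1]>-100);P=W[M];print("leg",len(P),np.median(P,0).round(1),P.min(0).round(),P.max(0).round())
M=np.zeros(g.shape,bool);M[194:216,404:416]=1;M&=(g<50);P=W[M];print("pad",len(P),np.median(P,0).round(1),np.percentile(P,[2,98],axis=0).round(1).tolist())
```

```text
bend (array([683.56847746, -68.90714827, 238.56633129]), np.float64(2.5783410404131812))
top [[683.6 -68.6 235. ]]
top [[682.1 -68.4 239. ]]
top [[680.6 -68.2 243. ]]
paddle top (array([660.0138339 , -65.83765543, 126.35501406]), np.float64(1.426672141811293))
leg 61 [682.4 -71.7 211.7] [679. -74. 190.] [687. -69. 235.]
pad 91 [657.8 -75.2 106.1] [[654.5, -80.6, 85.9], [671.2, -59.3, 123.1]]
```

The bend is at (682,-69,239), as predicted, and the tip is about 22 mm beyond the paddle centre and aligned in y. I'll lower it.

```bash
python3 -m crank '[[0,0,0,15,0,0,0],[0,0,0,35,0,0,0],[0,0,0,55,0,0,0],[0,0,0,70,0,0,0],[0,0,0,80,0,0,0],[0,0,0,86,0,0,0],[0,0,0,86,0,0,0],[0,0,0,86,0,0,0],[0,0,0,86,0,0,0]]'; python3 go.py
python3 - <<'E'
from h import *
p,d=optics.camera("side");b=cv2.resize(p[140:240,330:450],None,fx=5,fy=5,interpolation=cv2.INTER_CUBIC)
cv2.imwrite("pics/s5.png",b[:,:,::-1])
E
```

```text
clock: 11.75
eef_pos: [481.4, -46.3, 100.2]
eef_rot: [3.142, -0.001, -0.113]
wrist_force: [0.5, 0.7, -1.7]
finger_gap: 17.5
finger_force: 60.0
t 11.75 pos [481.4 -46.3 100.2] rot [ 3.1416e+00 -1.1000e-03 -1.1320e-01] j [-0.17  0.22  1.78  0.    1.14  1.51] F [ 0.49  0.72 -1.68] gap 17.5
```

View pics/s5.png

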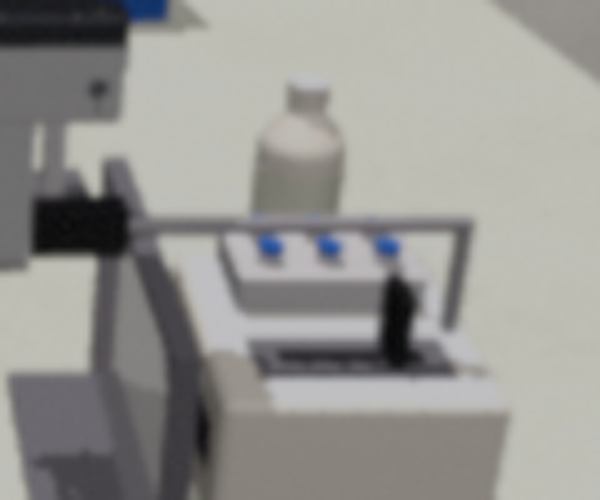

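The side view shows the leg at (455,320) behind the paddle (397,318), its end above the mixer's top, and the shaft clear over the shield. I'll draw it.

```bash
python3 -m crank '[[0,-4,0,0,0,0,0],[0,-8,0,0,0,0,0],[0,-11,0,0,0,0,0],[0,-13,0,0,0,0,0],[0,-14,0,0,0,0,0],[0,-15,0,0,0,0,0],[0,-16,0,0,0,0,0],[0,-17,0,0,0,0,0],[0,-18,0,0,0,0,0],[0,-18,0,0,0,0,0]]'; python3 go.py;python3 -m crank '[[0,-1,0,0,0,0,0],[0,-2,0,0,0,0,0],[0,-3,0,0,0,0,0],[0,-4,0,0,0,0,0],[0,-5,0,0,0,0,0],[0,-5,0,0,0,0,0]]';python3 go.py
```

```text
clock: 12.8
eef_pos: [463.2, -44.2, 99.6]
eef_rot: [3.142, -0.0, -0.113]
wrist_force: [4.2, -0.4, -2.7]
finger_gap: 17.4
finger_force: 60.0
t 12.8 pos [463.2 -44.2  99.6] rot [ 3.1416e+00 -3.0000e-04 -1.1320e-01] j [-0.17  0.18  1.83  0.    1.13  1.51] F [ 4.19 -0.35 -2.69] gap 17.4
clock: 13.4
eef_pos: [458.0, -43.6, 99.5]
eef_rot: [-3.142, 0.0, -0.113]
wrist_force: [1.9, -0.7, -1.8]
finger_gap: 17.7
finger_force: 60.0
t 13.4 pos [458.  -43.6  99.5] rot [-3.1416e+00  2.0000e-04 -1.1320e-01] j [-0.17  0.17  1.84  0.    1.12  1.51] F [ 1.94 -0.66 -1.75] gap 17.7
```

```bash
python3 -m crank '[[0,-1,0,0,0,0,0],[0,-2,0,0,0,0,0],[0,-3,0,0,0,0,0],[0,-4,0,0,0,0,0]]'
for i in 1; do :; done; python3 -m crank '[[0,-0.5,0,0,0,0,0],[0,-1,0,0,0,0,0],[0,-1,0,0,0,0,0]]'; python3 -m crank '[[0,-0.5,0,0,0,0,0],[0,-1,0,0,0,0,0],[0,-1,0,0,0,0,0]]'
```

```text
clock: 13.8
eef_pos: [454.1, -43.2, 99.6]
eef_rot: [-3.142, -0.0, -0.113]
wrist_force: [3.8, -0.4, -1.8]
finger_gap: 17.5
finger_force: 60.0
clock: 14.1
eef_pos: [453.1, -43.1, 99.6]
eef_rot: [-3.142, 0.0, -0.113]
wrist_force: [2.8, 1.0, -1.8]
finger_gap: 17.4
finger_force: 60.0
clock: 14.4
eef_pos: [452.1, -43.0, 99.5]
eef_rot: [-3.142, 0.0, -0.113]
wrist_force: [2.8, 0.4, -1.3]
finger_gap: 17.7
finger_force: 60.0
```

```bash
cat > chk.py <<'E'
import sys
from cell import manip
s=manip.read_state();f=s["wrist_force"][0];print("   x",round(s["eef_pos"][0],2),"Fx",round(f,2));sys.exit(f>5.5)
E
python3 -m crank '[[0,-0.5,0,0,0,0,0],[0,-1,0,0,0,0,0],[0,-1,0,0,0,0,0]]' >/dev/null; python3 chk.py && python3 -m crank '[[0,-0.5,0,0,0,0,0],[0,-1,0,0,0,0,0],[0,-1,0,0,0,0,0]]'>/dev/null; python3 chk.py && python3 -m crank '[[0,-0.5,0,0,0,0,0],[0,-1,0,0,0,0,0],[0,-1,0,0,0,0,0]]'>/dev/null; python3 chk.py && python3 -m crank '[[0,-0.5,0,0,0,0,0],[0,-1,0,0,0,0,0],[0,-1,0,0,0,0,0]]'>/dev/null; python3 chk.py && python3 -m crank '[[0,-0.5,0,0,0,0,0],[0,-1,0,0,0,0,0],[0,-1,0,0,0,0,0]]'>/dev/null; python3 chk.py; python3 go.py
```

```text
x 451.14 Fx 3.04
   x 451.14 Fx 3.04
   x 451.14 Fx 3.04
   x 451.14 Fx 3.04
   x 451.14 Fx 3.04
t 14.7 pos [451.1 -42.8  99.6] rot [ 3.1416e+00  1.0000e-04 -1.1320e-01] j [-0.18  0.16  1.86 -0.    1.12  1.51] F [ 3.04  0.26 -2.25] gap 17.3False
False
False
False
False
```

```bash
sed -i 's/sys.exit(f>5.5)/sys.exit(int(f>5.5))/' chk.py
python3 -m crank '[[0,-0.5,0,0,0,0,0],[0,-1,0,0,0,0,0],[0,-1,0,0,0,0,0]]' >/dev/null; python3 chk.py && python3 -m crank '[[0,-0.5,0,0,0,0,0],[0,-1,0,0,0,0,0],[0,-1,0,0,0,0,0]]'>/dev/null; python3 chk.py && python3 -m crank '[[0,-0.5,0,0,0,0,0],[0,-1,0,0,0,0,0],[0,-1,0,0,0,0,0]]'>/dev/null; python3 chk.py && python3 -m crank '[[0,-0.5,0,0,0,0,0],[0,-1,0,0,0,0,0],[0,-1,0,0,0,0,0]]'>/dev/null; python3 chk.py && python3 -m crank '[[0,-0.5,0,0,0,0,0],[0,-1,0,0,0,0,0],[0,-1,0,0,0,0,0]]'>/dev/null; python3 chk.py; python3 go.py
```

```text
x 450.15 Fx 2.56
   x 449.14 Fx 2.46
   x 448.15 Fx 2.64
   x 447.17 Fx 2.81
   x 446.19 Fx 2.88
t 16.2 pos [446.2 -42.3  99.6] rot [ 3.1416  0.     -0.1131] j [-0.18  0.15  1.88 -0.    1.12  1.51] F [ 2.88  0.69 -0.23] gap 17.4
```

```bash
python3 -m crank '[[0,-0.5,0,0,0,0,0],[0,-1,0,0,0,0,0],[0,-1,0,0,0,0,0]]' >/dev/null; python3 chk.py && python3 -m crank '[[0,-0.5,0,0,0,0,0],[0,-1,0,0,0,0,0],[0,-1,0,0,0,0,0]]'>/dev/null; python3 chk.py && python3 -m crank '[[0,-0.5,0,0,0,0,0],[0,-1,0,0,0,0,0],[0,-1,0,0,0,0,0]]'>/dev/null; python3 chk.py && python3 -m crank '[[0,-0.5,0,0,0,0,0],[0,-1,0,0,0,0,0],[0,-1,0,0,0,0,0]]'>/dev/null; python3 chk.py && python3 -m crank '[[0,-0.5,0,0,0,0,0],[0,-1,0,0,0,0,0],[0,-1,0,0,0,0,0]]'>/dev/null; python3 chk.py && python3 -m crank '[[0,-0.5,0,0,0,0,0],[0,-1,0,0,0,0,0],[0,-1,0,0,0,0,0]]'>/dev/null; python3 chk.py; python3 go.py
```

```text
x 445.18 Fx 3.79
   x 444.18 Fx 3.65
   x 443.21 Fx 3.47
   x 442.21 Fx 3.94
   x 441.51 Fx 4.71
   x 441.4 Fx 10.68
t 18.0 pos [441.4 -41.8  99.9] rot [ 3.1416e+00 -2.9000e-03 -1.1330e-01] j [-0.18  0.13  1.89  0.    1.12  1.51] F [10.68 -0.34 -5.41] gap 17.5
```

The stop is reached, with 10.7 N at x=441.4. I'll hold there.

```bash
python3 -m crank '[[0,0,0,0,0,0,0],[0,0,0,0,0,0,0],[0,0,0,0,0,0,0]]'; python3 -m crank '[[0,0,0,0,0,0,0],[0,0,0,0,0,0,0],[0,0,0,0,0,0,0],[0,0,0,0,0,0,0],[0,0,0,0,0,0,0],[0,0,0,0,0,0,0],[0,0,0,0,0,0,0],[0,0,0,0,0,0,0],[0,0,0,0,0,0,0]]'
```

```text
clock: 18.3
eef_pos: [441.4, -41.8, 99.9]
eef_rot: [3.142, -0.003, -0.113]
wrist_force: [12.6, -0.4, -5.3]
finger_gap: 17.4
finger_force: 60.0
clock: 19.2
eef_pos: [441.4, -41.8, 99.8]
eef_rot: [3.142, -0.003, -0.113]
wrist_force: [11.9, -1.3, -5.7]
finger_gap: 17.8
finger_force: 60.0
```

```bash
python3 -m crank '[[0,2,0,0,0,0,0],[0,6,0,0,0,0,0],[0,12,0,0,0,0,0],[0,12,0,0,0,0,0],[0,12,0,-20,0,0,0],[0,12,0,-50,0,0,0],[0,12,0,-80,0,0,0],[0,12,0,-92,0,0,0],[0,12,0,-92,0,0,0],[0,12,0,-92,0,0,0]]'; python3 go.py 446.5,304,186,-2.7
python3 - <<'E'
from h import *
p,d=optics.camera("side");np.savez("side6.npz",p=p,d=d)
b=cv2.resize(p[120:240,310:450],None,fx=5,fy=5,interpolation=cv2.INTER_CUBIC)
cv2.imwrite("pics/s6.png",b[:,:,::-1])
E
```

```text
clock: 20.2
eef_pos: [451.7, -42.9, 190.2]
eef_rot: [-3.141, 0.002, -0.113]
wrist_force: [-0.3, -0.7, -1.9]
finger_gap: 17.4
finger_force: 60.0
t 20.2 pos [451.7 -42.9 190.2] rot [-3.1415e+00  1.7000e-03 -1.1320e-01] j [-0.18  0.06  1.74 -0.    1.34  1.51] F [-0.3  -0.67 -1.88] gap 17.4
446.5,304,186,-2.7 shift [ -44.3 -344.1    4.3] turn [-0.0002  0.0017 -0.066 ]
```

View pics/s6.png

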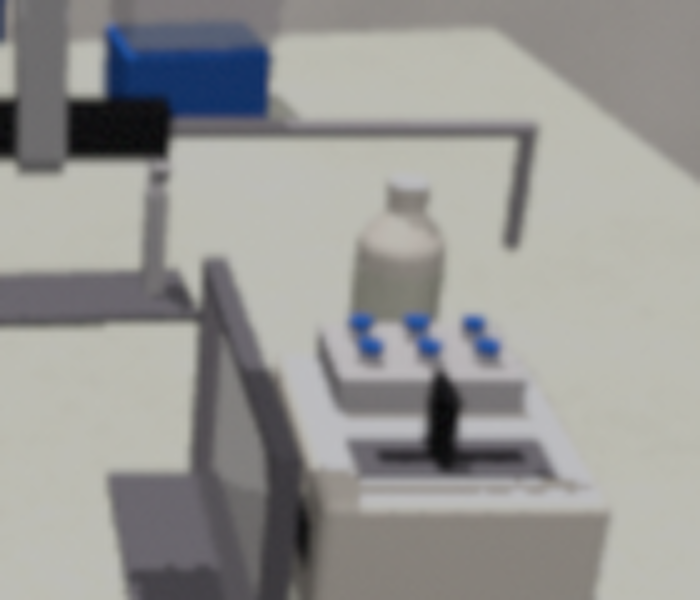

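The side view shows the paddle moved to mid-slot at (442,420), the tube block untouched, and the rod still level, with the bend at (530,130). I'll check the rod's level numerically and swing back.

```bash
python3 - <<'E'
from h import *
f=np.load("side6.npz");p,d=f["p"].astype(int),f["d"];W=cloud("side",p,d);g=p.max(2)
M=np.zeros(g.shape,bool);M[140:150,346:414]=1;M&=(abs(W[...,1]+60)<40)&(W[...,2]>200);P=W[M]
s=np.polyfit(P[:,0],P[:,2],1);print("shaft",len(P),s,np.polyval(s,[500,640]),np.polyfit(P[:,0],P[:,1],1))
M=np.zeros(g.shape,bool);M[150:172,405:420]=1;M&=(abs(W[...,1]+65)<40)&(W[...,2]>150);P=W[M];print("leg",np.polyfit(P[:,2],P[:,0],1),P[:,2].min(),np.median(P,0))
E
python3 -m crank '[[0,-2,-20,0,0,0,-0.005],[0,-7,-55,0,0,0,-0.01],[0,-12,-95,0,0,0,-0.02],[0,-18,-135,0,0,0,-0.03],[0,-24,-175,0,0,0,-0.04],[0,-29,-215,0,0,0,-0.045],[0,-34,-255,0,0,0,-0.05],[0,-39,-295,0,0,0,-0.06],[0,-43,-328,0,0,0,-0.066],[0,-44,-344,4,0,0,-0.066]]'; python3 -m crank '[[0,0,0,0,0,0,0],[0,0,0,0,0,0,0],[0,0,0,0,0,0,0],[0,0,0,0,0,0,0],[0,0,0,0,0,0,0]]'; python3 go.py 446.5,304,186,-2.7 446.5,304,45,-2.7
```

```text
shaft 272 [-5.73977956e-03  2.48206052e+02] [245.33616251 244.53259337] [-0.10929495  2.45916945]
leg [1.39762973e-02 6.50423985e+02] 191.75856664092206 [653.09434453 -69.09150371 214.40856748]
clock: 21.25
eef_pos: [446.6, 305.9, 186.0]
eef_rot: [3.141, 0.002, -0.045]
wrist_force: [0.2, -0.1, -1.9]
finger_gap: 17.3
finger_force: 60.0
clock: 21.75
eef_pos: [447.6, 303.2, 187.8]
eef_rot: [-3.141, -0.0, -0.048]
wrist_force: [-0.9, 0.1, -1.4]
finger_gap: 17.5
finger_force: 60.0
t 21.75 pos [447.6 303.2 187.8] rot [-3.1414e+00 -3.0000e-04 -4.8200e-02] j [ 0.53  0.26  1.52 -0.    1.36  2.15] F [-0.89  0.14 -1.36] gap 17.5
446.5,304,186,-2.7 shift [-1.1 -0.8  1.8] turn [-0.0002 -0.0003 -0.001 ]
446.5,304,45,-2.7 shift [ -1.2  -0.7 142.8] turn [-0.0002 -0.0003 -0.001 ]
```

```bash
python3 -m crank '[[0,-1,-0.7,30,0,0,0],[0,-1,-0.7,65,0,0,0],[0,-1,-0.7,95,0,0,0],[0,-1,-0.7,115,0,0,0],[0,-1,-0.7,130,0,0,0],[0,-1,-0.7,135,0,0,0],[0,-1,-0.7,135,0,0,0],[0,-1,-0.7,135,0,0,0],[0,-1,-0.7,135,0,0,0]]'; python3 go.py 446.5,304,35.7,-2.7
```

```text
clock: 22.65
eef_pos: [446.8, 304.8, 53.5]
eef_rot: [-3.141, -0.001, -0.047]
wrist_force: [-0.6, -0.1, -1.3]
finger_gap: 17.7
finger_force: 60.0
t 22.65 pos [446.8 304.8  53.5] rot [-3.1408e+00 -1.3000e-03 -4.7200e-02] j [ 0.53  0.4   1.67 -0.    1.07  2.15] F [-0.6  -0.09 -1.33] gap 17.7
446.5,304,35.7,-2.7 shift [-0.3  0.8 17.8] turn [-0.0008 -0.0013 -0.0001]
```

```bash
python3 -m crank '[[0,0,0.6,4,0,0,0],[0,0,0.6,8,0,0,0],[0,0,0.6,12,0,0,0],[0,0,0.6,14,0,0,0],[0,0,0.6,15,0,0,0],[0,0,0.6,15,0,0,0],[0,0,0.6,15,0,0,0]]'; python3 go.py 446.5,304,35.7,-2.7;  python3 -m crank '[[0,0,0,1,0,0,0],[0,0,0,2,0,0,0],[0,0,0,2.5,0,0,0],[0,0,0,2.5,0,0,0],[0,0,0,2.5,0,0,0]]'; python3 go.py
```

```text
clock: 23.35
eef_pos: [446.4, 304.0, 37.6]
eef_rot: [-3.142, -0.0, -0.047]
wrist_force: [-0.3, 0.0, -0.7]
finger_gap: 17.7
finger_force: 60.0
t 23.35 pos [446.4 304.   37.6] rot [-3.1415e+00 -1.0000e-04 -4.7100e-02] j [ 0.53  0.42  1.68 -0.    1.04  2.15] F [-0.27  0.03 -0.67] gap 17.7
446.5,304,35.7,-2.7 shift [ 0.1 -0.   1.9] turn [-0.0001 -0.0001 -0.    ]
clock: 23.85
eef_pos: [446.6, 304.2, 35.6]
eef_rot: [-3.141, -0.001, -0.047]
wrist_force: [-2.0, -1.1, 4.8]
finger_gap: 17.2
finger_force: 60.0
t 23.85 pos [446.6 304.2  35.6] rot [-3.1411e+00 -7.0000e-04 -4.6900e-02] j [0.53 0.42 1.68 0.   1.04 2.15] F [-1.98 -1.13  4.79] gap 17.2
```

The rod is seated, with 5 N of upward load. I'll release it.

```bash
python3 -m crank '[[22,0,0,0,0,0,0],[25,0,0,0,0,0,0],[30,0,0,0,0,0,0],[40,0,0,0,0,0,0],[60,0,0,0,0,0,0],[75,0,0,0,0,0,0],[80,0,0,0,0,0,0],[80,0,0,0,0,0,0],[80,0,0,0,0,0,0],[80,0,0,0,0,0,0]]' 10; python3 -m crank '[[80,0,0,-10,0,0,0],[80,0,0,-40,0,0,0],[80,0,0,-80,0,0,0],[80,0,0,-120,0,0,0],[80,0,0,-160,0,0,0],[80,0,0,-200,0,0,0],[80,0,0,-200,0,0,0]]'; python3 -m crank '[[80,-30,40,0,0,0,0],[80,-50,85,0,0,0,0],[80,-70,130,0,0,0,0],[80,-80,180,0,0,0,0],[80,-80,230,0,0,0,0],[80,-80,280,0,0,0,0],[80,-80,330,0,0,0,0],[80,-80,380,0,0,0,0],[80,-80,420,0,0,0,0],[80,-80,420,0,0,0,0]]'
python3 - <<'E'
from h import *
p,d=optics.camera("top");np.savez("top7.npz",p=p,d=d)
ps,ds=optics.camera("side");np.savez("side7.npz",p=ps,d=ds)
for n,a,b,B in (("top",0,7,(195,140,240,245)),("side",0,7,(275,145,365,190))):
    for k in(a,b):
        f=np.load(f"{n}{k}.npz");q,e=f["p"].astype(int),f["d"];W=cloud(n,q,e);g=q.max(2);S=np.zeros(g.shape,bool);S[B[1]:B[3],B[0]:B[2]]=1
        M=S&(g<45)&(abs(W[...,2]-92)<14)&(W[...,0]<510);P=W[M];v,u=np.where(M)
        L=S&(W[...,2]>30)&(W[...,2]<115)&(W[...,0]>600)&(abs(W[...,1]-290)<25);Q=W[L];v2,u2=np.where(L)
        print(n,k,"handle",len(P),P.mean(0).round(1),"px",u.mean().round(2),v.mean().round(2),"front",len(Q),Q.mean(0).round(1),u2.mean().round(2),v2.mean().round(2),"zmin",Q[:,2].min().round())
    A=np.load(f"{n}0.npz")["p"].astype(int);Bq=np.load(f"{n}7.npz")["p"].astype(int);D=abs(A-Bq).max(2)>50
    for nm,bx in (dict(rack=(395,195,440,255),bottle=(230,112,262,142),tip=(385,98,437,140)) if n=="top" else dict(rack=(270,285,372,347),bottle=(378,152,402,184),tip=(458,258,545,330))).items(): print(n,nm,"changed px",D[bx[1]:bx[3],bx[0]:bx[2]].sum())
E
python3 go.py
```

```text
clock: 24.85
eef_pos: [446.3, 303.9, 35.0]
eef_rot: [-3.142, 0.0, -0.047]
wrist_force: [-0.3, -0.0, 0.6]
finger_gap: 74.9
finger_force: 0.0
clock: 25.55
eef_pos: [447.8, 304.8, 241.4]
eef_rot: [-3.137, -0.008, -0.047]
wrist_force: [-0.3, -0.4, -0.1]
finger_gap: 75.2
finger_force: 0.0
clock: 26.55
eef_pos: [345.8, -115.3, 235.0]
eef_rot: [3.141, 0.0, -0.053]
wrist_force: [0.4, 1.2, -0.1]
finger_gap: 75.0
finger_force: 0.0
top 0 handle 285 [445.6 303.1  97.3] px 213.05 214.21 front 59 [630.  292.4  83.4] 220.24 153.31 zmin 38.0
top 7 handle 273 [447.  299.6  97.8] px 214.21 213.73 front 59 [630.  293.4  85.3] 219.75 153.12 zmin 37.0
top rack changed px 579
top bottle changed px 0
top tip changed px 0
side 0 handle 148 [455.7 297.   93.5] px 297.76 154.22 front 79 [639.7 292.1  75.4] 356.44 157.61 zmin 36.0
side 7 handle 156 [457.2 294.7  93.6] px 298.33 154.45 front 83 [638.9 293.2  76.3] 356.14 157.2 zmin 37.0
side rack changed px 463
side bottle changed px 0
side tip changed px 0
t 26.65 pos [ 346.3 -112.2  235. ] rot [-3.1414e+00  1.0000e-04 -4.9600e-02] j [-0.41 -0.18  1.87  0.    1.45  1.21] F [-0.16  1.04 -0.26] gap 75.2
```

The rod is back at rest at the right height. The handle sits about 3 mm across from the start, which the cheeks limit and the 6 mm tolerance allows. One last numeric check on the rack (probably only shadow) and the switch.

Run:
```python
from h import *
for n,B in(("top",(385,185,450,260)),("side",(265,280,380,350))):
  for k in(0,7):
    f=np.load(f"{n}{k}.npz");q,e=f["p"].astype(int),f["d"];W=cloud(n,q,e);S=np.zeros(q.shape[:2],bool);S[B[1]:B[3],B[0]:B[2]]=1
    M=S&(q[...,2]>2*q[...,0]+5)&(W[...,2]>20);P=W[M]
    print(n,k,len(P),cv2.minAreaRect(P[:,:2].astype(np.float32)) if len(P)>5 else None)
f=np.load("side7.npz");q,e=f["p"].astype(int),f["d"];W=cloud("side",q,e)
M=(q.max(2)<50)&(abs(W[...,0]-640)<50)&(abs(W[...,1]+66)<25)&(W[...,2]>95)&(W[...,2]<130);print("paddle",M.sum(),np.median(W[M],0).round(1))
```

```text
top 0 1116 ((351.07501220703125, -204.77908325195312), (146.65744018554688, 374.2410583496094), 38.37227249145508)
top 7 727 ((351.25665283203125, -204.83404541015625), (146.44091796875, 374.5525817871094), 38.372276306152344)
side 0 2917 ((380.28558349609375, -498.5123596191406), (495.3306884765625, 146.8590545654297), 78.6575698852539)
side 7 2907 ((378.9463195800781, -498.4036865234375), (495.0615539550781, 146.2762908935547), 78.20246124267578)
paddle 68 [633.3 -72.4 111.4]
```

```bash
python3 -m crank '[[80,0,0,0,0,0,0],[80,0,0,0,0,0,0]]'; python3 -c "
from cell import manip; print(manip.sign_off())"
```

```text
clock: 26.85
eef_pos: [346.8, -110.7, 235.1]
eef_rot: [-3.142, -0.0, -0.045]
wrist_force: [-0.4, -0.0, -0.2]
finger_gap: 74.9
finger_force: 0.0
the job is handed in; nothing more can be done
None
```

I handed the job in at about 27 s; no verdict came back: the switch was drawn about 24 mm to its stop and held at about 11–12 N for over a second, the rod is back in its rest with the handle about 3 mm across from where it started, and the rack, bottle and tip box have not moved.

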